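# Register a control module in a jig and hold its recessed reset button down

## Task

Slide the white control module along the blue jig bed, without lifting it off, until it sits flush against the far stop bar and the left stop pin. Then draw the orange-handled stylus out of its black stand, reach its tip through the round hole in the module's lid and press the recessed red reset button fully down. Finish like that, still gripping the stylus and holding the button fully down, with the module still against its stops and the other things on the desk left alone.

Things in the scene. Friction and masses are not known exactly. Their poses are not given: they have to be found in the camera images.
- jig: Fixed blue bed plate, 180 (x) x 190 (y) x 8 mm. Origin: centre of its underside; x away from the robot (yaw -0.05 to 0.4), y left. Steel stops stand 26 mm above the bed: far bar from x = 60 to 72 and y = -85 to 70 mm; left pin, 12 mm in diameter, at x = 30, y = 76 mm. A module flush on both has its origin at x = 30, y = 25, z = 8 mm here, axes parallel to the jig's.
- module: Loose white box with grey foot on the bed, 60 (x) x 90 (y) x 40 mm high, about 0.3 kg, upright sides. Origin: centre of its underside; x away from the robot, within 0.25 rad of the jig's x. Starts 30 to 75 mm short of the far bar, 30 to 60 mm short of the left pin. Black-ringed round hole in the lid at x = 8, y = -14 mm; black panel on the lid's +y half (look only).
- module_hole (a point): Centre of the hole's mouth, on the module's top face (40 mm above the module's underside). The hole is 16 mm in diameter and straight; the top of the unpressed button lies 20 mm below this point.
- reset_button (a joint): Travel of the red reset button (13.6 mm in diameter, at the bottom of the hole), straight down in m: 0 = up, 0.005 = fully down. Spring: about 1.4 N to start, 4.9 N fully down; it springs back when let go, and has a hard stop.
- stylus: Loose stylus standing tip-down in the stand, 60 g. Origin: its tip; z runs up its axis. Steel shaft 7 mm in diameter; dark collar 28 mm in diameter, 50 to 54 mm above the tip; square orange plastic handle, 16 x 16 mm, 54 to 104 mm above the tip, flats facing its x and y axes.
- stylus_grip (a point): Point on the stylus's axis 84 mm above its tip: where to grip the handle, across the flats, from above.
- stand: Fixed black block, 60 x 60 x 60 mm, with a 13 mm hole, 56 mm deep, in the middle of its top. Origin: centre of its underside. The stylus hangs in the hole, collar on the block's top, tip 10 mm above the desk, flats within 0.1 rad of the block's sides. Pull it straight up by more than 60 mm to free it.
- timer: White lab timer, 68 x 62 x 18 mm, between jig and stand; a bystander to leave alone. Origin: centre of its underside.
- vial: Small white vial with a black cap, 23 mm in diameter, 51 mm high, right of the stand; a bystander to leave alone. Origin: centre of its underside.
- relay_block: Small black block, 53 x 30 x 19 mm, left of the jig; a bystander to leave alone. Origin: centre of its underside.
- ptfe_tape: Brown roll of tape lying flat, 96 mm in diameter, 48 mm high, beyond the stand; a bystander to leave alone. Origin: centre of its underside.
- pen_blue: White and blue pen, 145 mm long, left of the jig near the desk's edge; a bystander to leave alone. Origin: centre of its underside.
Things that resemble listed ones, but are neither listed nor needed, are in the scene too. There is more than one size of the stand; the job needs the larger.

How it is judged:
On the way, in this order (a step that is already met when the one before it is completed fails the run):
1. the module lies flat on the bed against the far stop bar and the left stop pin, the stylus still in its stand (x of module in the frame of jig above 0.027 m and y of module in the frame of jig above 0.022 m and z of module in the frame of jig below 0.01 m and angle between the x axis of module and the x axis of jig, either way round below 0.05 rad and z of stylus in the frame of stand below 0.03 m), for 0.2 s.
2. the stylus has been drawn out of its stand (z of stylus in the frame of stand above 0.065 m), for 0.1 s.
3. the stylus in the gripper holds the reset button fully down (value of joint reset_button above 0.004 m and contact force between stylus and module above 2 N), for 0.3 s.
At the end, for the whole second after the job is handed in: Ends holding: the gripped stylus, through the lid's hole (tip within 8 mm of its axis, 20 mm or more deep), presses the button at least 4 of its 5 mm down with over 2 N; the module lies still and flat on the bed, within 3 mm of far bar and left pin and 0.05 rad of the jig's direction (all of step 3 and x of module in the frame of jig above 0.027 m and y of module in the frame of jig above 0.022 m and z of module in the frame of jig below 0.01 m and angle between the x axis of module and the x axis of jig, either way round below 0.05 rad and z of stylus in the frame of module_hole below -0.02 m and horizontal distance between stylus and module_hole below 0.008 m and contact force between the fingers and stylus above 2 N and linear speed of module below 0.02 m/s); the arm keeps its last pose, push and grip.
It fails at once if the module is lifted more than 15 mm off the bed (z of module in the frame of jig above 0.023 m).
It fails at once if a bystander (timer, vial, small black block, tape roll, pen) is moved by more than 30 mm (distance of any of timer, vial, relay_block, ptfe_tape, pen_blue from where it was at the start of the episode above 0.03 m).
It also fails if it takes over 64 s, if anything falls off the work surface, if the arm or the gripper's body presses on something with over 40 N, if the wrist force passes 120 N, or if a joint passes its speed limit or range.

## Robot

A 7-joint arm with a two-finger parallel gripper is mounted at the origin on a cart in front of the work surface, level with it; the furniture and walls round the work are solid. World frame = base frame: x ahead of the robot, y to its left, z up, the work surface at z = 0. Lengths are in m, angles in rad, forces in N, time in s.
With the tool pointing down it reaches from about 0.425 to 0.875 m from the base axis. Payload 4.7 kg.
Tool frame: the origin (TCP) lies at the very end of the fingers, on their centre line; the grasp point (between the pads) lies 19 mm behind it; z points along the fingers, y is the direction in which the jaws open and shut (so a half turn about z gives the same grasp; the last joint's range is limited). The gripper opens to 87 mm and grips with 3 to 60 N. Pads are 19 mm wide; open, the fingers measure 117 mm over their backs; the gripper's body (75 mm by 190 mm) begins 51 mm behind the grasp point.
Start: joints at [0.014, 0.321, -0.07, 1.45, 0.023, 1.371, -0.057], TCP at [0.65, -0, 0.223] pointing down, gripper open.
Joint ranges: [-2.86, 2.86], [-0.3, 2.09], [-1.38, 1.24], [0.06, 2.45], [-1.56, 4.7], [0.09, 2.05], [-2.69, 2.69]. Speed limits (rad/s): [2.57, 2.57, 3.14, 3.14, 3.14, 3.14, 3.14].

## Interface

Orientations are given as a rotation vector (axis times angle).
In Python, from bench import * gives the robot as it stands.
- The arm moves only by the shell command python3 -m jog 'ROWS' [OPENING] [FORCE]. ROWS is JSON, a list of rows, each a list of 4 numbers: the shift along the world's x, y, z in mm, then the turn about the world's z in rad. In form: [[x, y, z, twist], ...]. A call has exactly 8 rows; each row is the pose to reach, as a shift and turn from the pose commanded when the call began; what a row does not reach only later rows make up. A row lasts 1/8 s, in which the tool goes at most 62.5 mm and 10.7 degrees, less where a joint would pass 70% of its speed; a pose out of reach is approached as far as the arm can. A call with a gripper value outside its range is refused whole. OPENING is the opening, from -1 (shut) to 1 (fully open), set as the call begins (- or left out, the last holds). The fingers move at their own pace and stop on an object; FORCE is the grip in N (left out, the last holds). Time passes only in rows, so rows that repeat a pose let the fingers close, or fill a call up. It gives the time, the measured TCP pose, the force and the opening at its end, in the units of the state.
- get_state(): the state, without advancing time (a new reading comes with each control period).
- get_image(name): name is "scene" or "side" or "wrist"; returns a dict with "image" (384x512x3 uint8, red, green, blue), "fx", "fy", "cx", "cy" (pixels), "position" and "rotation" of the camera in the world; the wrist camera has in their place "tool_from_camera" (4x4, takes a point from camera to tool coordinates, whose origin is the TCP and whose axes are the flange's). Camera axes: x right, y down, z forward; pixel columns grow to the right and rows downward; lengths in m; the calibration is good to about 2 mm. A picture is of the moment at which its call begins: read the wrist's pose just before it. There is no depth.
- close_job(): hands the job in, once; it reports no verdict.
The state is a dict: "time": time; "joint_positions": joint angles; "qd": joint speeds; "joint_torque": joint torques, N m; "position": TCP position; "tool_rot": TCP orientation; "ft_force": force on the tool from outside, world axes, zero at the start; "torque": the same for the moment, N m; "grip_width": opening from 0.0 (shut) to 1.0 (fully open).
Only numpy, scipy, OpenCV 4.12 (cv2) and the standard library are available. Lean on these libraries where they do the work, as an engineer would, in place of code of your own. Each camera call takes 0.05 s, during which the arm holds its last target. There are 200 camera calls.

## Working session

There is one attempt and no reset: what is moved stays moved. The work goes in short steps, Python scripts to look and compute and a shell command to move; the robot and the scene stay as the last step left them, time stands still between calls to the robot, and variables do not carry over. Pictures are saved under pics/ and viewed, about 8 in all and at most 12, crops included, and the job is handed in when it is done.

```bash
ls; mkdir -p pics; cat > h.py <<'E'
from bench import *
import numpy as np, cv2
from scipy.spatial.transform import Rotation as R
def snap(n):
    s=get_state(); d=get_image(n)
    if n=="wrist":
        T=np.eye(4);T[:3,:3]=R.from_rotvec(s["tool_rot"]).as_matrix();T[:3,3]=s["position"]
        M=T@np.array(d["tool_from_camera"]);d["position"]=M[:3,3];d["rotation"]=M[:3,:3]
    d["image"]=np.ascontiguousarray(d["image"]);d["position"]=np.array(d["position"]);d["rotation"]=np.array(d["rotation"]);return d
def ray(d,p,z):
    p=np.atleast_2d(np.float64(p))
    v=np.c_[(p[:,0]-d["cx"])/d["fx"],(p[:,1]-d["cy"])/d["fy"],np.ones(len(p))]@d["rotation"].T
    return d["position"]+v*((z-d["position"][2])/v[:,2])[:,None]
def proj(d,P):
    c=(np.atleast_2d(P)-d["position"])@d["rotation"]
    return np.c_[c[:,0]/c[:,2]*d["fx"]+d["cx"],c[:,1]/c[:,2]*d["fy"]+d["cy"]]
def save(d,n,box=None,s=1):
    im=d["image"]
    if box: im=im[box[1]:box[3],box[0]:box[2]]
    cv2.imwrite("pics/"+n,cv2.cvtColor(cv2.resize(im,None,fx=s,fy=s,interpolation=cv2.INTER_CUBIC),cv2.COLOR_RGB2BGR))
E
python3 - <<'E'
from h import *
import pickle
D={n:snap(n) for n in("scene","side","wrist")}
pickle.dump(D,open("d0.pkl","wb"))
for n in D: print(n,D[n]["position"],D[n]["rotation"].round(2).tolist(),D[n]["fx"])
save(D["scene"],"scene0.png",s=1.5);save(D["wrist"],"wrist0.png");save(D["side"],"side0.png",s=1.5)
print(get_state())
E
```

```text
pics
scene [-0.28745802 -0.36320524  1.2978691 ] [-2.17, 1.26, -0.45] 498.4638678133662
side [0.02037992 1.00668727 0.54708808] [-0.69, 2.3, -1.47] 379.7902843952055
wrist [0.64938573 0.06499858 0.38220588] [[1.0, 0.0, -0.0], [0.0, -0.97, -0.24], [-0.0, 0.24, -0.97]] 301.49173497629045
{'time': 0.15, 'joint_positions': array([ 0.01408231,  0.321656  , -0.07008889,  1.4513732 ,  0.02261297,
        1.37080545, -0.05691724]), 'qd': array([-0.00156673, -0.00273766,  0.00069113, -0.00516072, -0.00125036,
        0.00112568,  0.00113771]), 'joint_torque': array([ 2.16972071e-04, -4.91794288e+01, -4.04079035e-01, -3.12878716e+01,
       -6.39387709e-02,  4.04033612e-02,  9.90178205e-05]), 'position': array([ 6.49589133e-01, -3.68826202e-05,  2.21721501e-01]), 'tool_rot': array([-2.22072925e+00, -2.22079779e+00,  1.72019076e-03]), 'ft_force': array([-0.17181833, -0.24487322,  0.05206533]), 'torque': array([-0.00143116,  0.05064586, -0.00105512]), 'grip_width': 0.9976535567308183}
```

View pics/scene0.png

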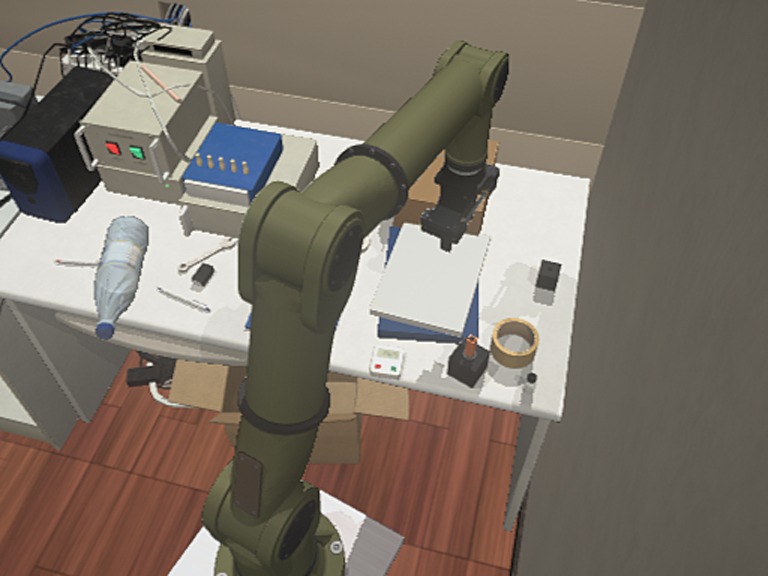

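View pics/side0.png

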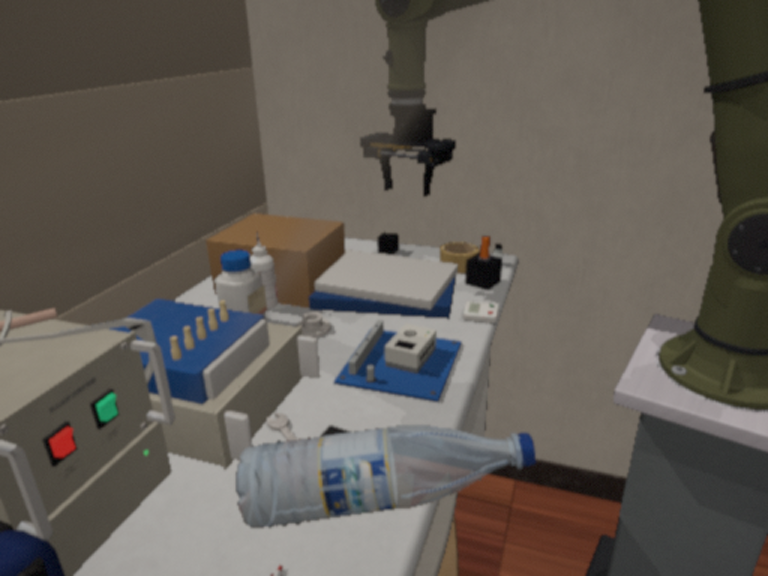

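The scene view shows the stand with the orange stylus at (468,355)/1.5. A smaller black block without a stylus is at (548,275)/1.5, the timer is at (387,362)/1.5, and the arm hides the jig. The side view shows the jig with the far bar, pin and module near (405,355)/1.5. The large blue box with a white lid is a distractor.

```bash
sed -i 's/    d\["image"\]=np/    if np.size(d["rotation"])==3: d["rotation"]=R.from_rotvec(d["rotation"]).as_matrix()\n    d["image"]=np/' h.py
python3 - <<'E'
from h import *
import pickle
D=pickle.load(open("d0.pkl","rb"))
for n in("scene","side"): D[n]["rotation"]=R.from_rotvec(D[n]["rotation"]).as_matrix()
pickle.dump(D,open("d0.pkl","wb"))
s,w=D["scene"],D["side"]
print("stand",ray(s,np.array([[470,352]])/1.5,.06),ray(w,np.array([[486,258]])/1.5,.06))
print("other",ray(s,np.array([[549,265]])/1.5,.04))
print("timer",ray(s,np.array([[387,362]])/1.5,.018), "tape",ray(s,np.array([[515,342]])/1.5,.048))
q=np.array([[337,384],[441,396],[463,345],[378,328]])/1.5
print("jig",ray(w,q,.008)); print("hole",ray(w,np.array([[409,334]])/1.5,.048))
print("white lid box",ray(s,np.array([[372,312],[464,333],[490,235],[395,225]])/1.5,.06))
print("wrench/relay",ray(s,np.array([[203,275],[183,298]])/1.5,.02))
E
```

```text
stand [[ 0.51368811 -0.10950557  0.06      ]] [[ 0.50528613 -0.11356167  0.06      ]]
other [[ 0.81952398 -0.15920172  0.04      ]]
timer [[0.43644735 0.03500728 0.018     ]] tape [[ 0.58781399 -0.1756973   0.048     ]]
jig [[0.53094189 0.40309273 0.008     ]
 [0.37065033 0.34011399 0.008     ]
 [0.41276324 0.17976725 0.008     ]
 [0.58148817 0.21020933 0.008     ]]
hole [[0.48112636 0.25803748 0.048     ]]
white lid box [[ 0.50390637  0.10829769  0.06      ]
 [ 0.54926004 -0.07948582  0.06      ]
 [ 0.8199941  -0.01497084  0.06      ]
 [ 0.74259936  0.18540584  0.06      ]]
wrench/relay [[0.4340035  0.5010502  0.02      ]
 [0.36139923 0.49859768 0.02      ]]
```

View pics/wrist0.png

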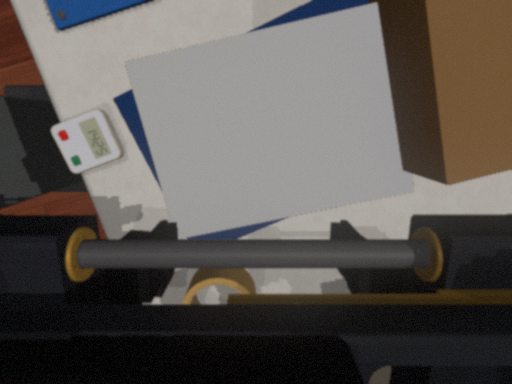

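The stand is the larger block holding the stylus, at about (0.51,-0.11). The jig is near (0.47,0.285). I'll go above the jig for a close look.

```bash
python3 -m jog '[[-25,40,0,0.03],[-50,80,5,0.06],[-75,120,10,0.1],[-100,160,15,0.13],[-125,200,20,0.16],[-150,240,25,0.2],[-175,275,30,0.23],[-185,300,30,0.25]]' 1; python3 - <<'E'
from h import *
import pickle
d=snap("wrist");pickle.dump(d,open("w1.pkl","wb"));save(d,"w1.png",s=1.5);print(d["position"])
E
```

```text
time: 1.15
position: [0.4636, 0.3021, 0.253]
tool_rot: [1.923, 2.484, 0.001]
ft_force: [0.1, -0.7, -0.3]
grip_width: 1.0
[0.44679985 0.36495176 0.41369051]
```

View pics/w1.png

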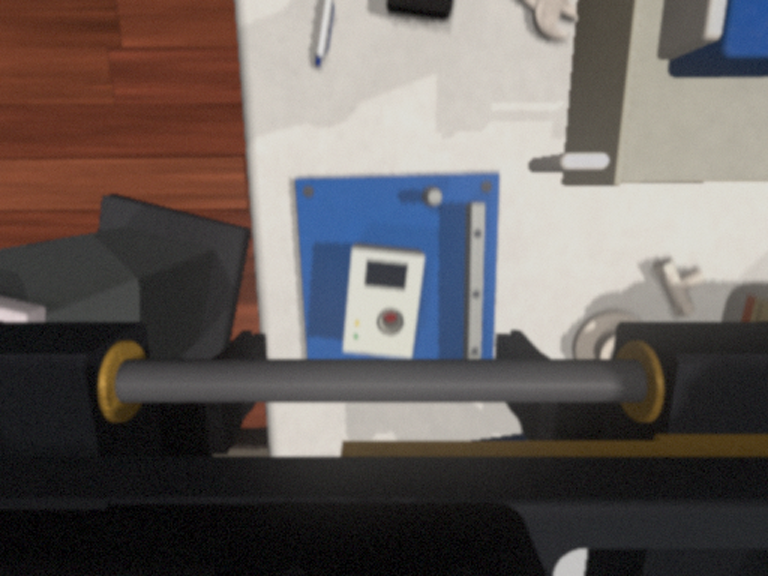

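The wrist view shows the jig's left edge from (295,178) to (498,173), the pin at (433,196), and the far bar at x≈470–485. The module lid runs from (352,246) to (413,358), with the hole and red button at (390,320). All are in 1.5x pixels.

```bash
cat >> h.py <<'E'
def measure(d,out=True):
    im=d["image"];hsv=cv2.cvtColor(im,cv2.COLOR_RGB2HSV)
    g=ray(d,[[0,0]],0)
    # jig blue
    b=cv2.inRange(hsv,(100,120,40),(125,255,255)); b[:,:]=b
    n,l,st,c=cv2.connectedComponentsWithStats(b)
    k=1+np.argmax(st[1:,4]);b=np.uint8(l==k)
    ys,xs=np.nonzero(b);P=ray(d,np.c_[xs,ys],.008)
    h=cv2.convexHull(np.c_[xs,ys].astype(np.int32))
    return b,h
E
python3 - <<'E'
from h import *
import pickle
d=pickle.load(open("w1.pkl","rb"))
im=d["image"];hsv=cv2.cvtColor(im,cv2.COLOR_RGB2HSV)
b,h=measure(d)
H=ray(d,cv2.approxPolyDP(h,3,True)[:,0],.008);print("jig hull px",cv2.approxPolyDP(h,3,True)[:,0].tolist());print(H.round(4)[:,:2].tolist())
# left edge (top row) & sides fit
L=[]
for x in range(205,325):
    y=np.nonzero(b[:,x])[0]; L.append([x,y.min()])
P=ray(d,L,.008)[:,:2];v=cv2.fitLine(np.float32(P),cv2.DIST_HUBER,0,.01,.01).ravel();print("left edge yaw",np.arctan2(v[1],v[0]))
# white lid: bright, low sat, inside jig hull
m=np.zeros(b.shape,np.uint8);cv2.fillConvexPoly(m,h,1)
w=cv2.inRange(hsv,(0,0,150),(180,70,255))*m
n,l,st,c=cv2.connectedComponentsWithStats(w);
for i in np.argsort(-st[1:,4])[:3]+1: print(st[i],c[i])
k=1+np.argmax(st[1:,4]);cs=cv2.findContours(np.uint8(l==k),cv2.RETR_EXTERNAL,cv2.CHAIN_APPROX_NONE)[0][0][:,0]
W=ray(d,cs,.048)[:,:2];r=cv2.minAreaRect(np.float32(W*1000));print("module",r, cv2.boxPoints(r).tolist())
red=cv2.inRange(hsv,(0,110,60),(8,255,255))|cv2.inRange(hsv,(172,110,60),(180,255,255))
red[:,:]=red*m
ys,xs=np.nonzero(red[195:230,240:285]);q=[[xs.mean()+240,ys.mean()+195]];print("button",q,ray(d,q,.028))
print("pin",ray(d,np.array([[433,195]])/1.5,.034))
print("bar near/far-edge pts",ray(d,np.array([[471,204],[485,203],[470,350],[483,350]])/1.5,.034))
E
```

```text
jig hull px [[331, 118], [327, 238], [206, 238], [199, 120]]
[[0.5442, 0.3943], [0.5905, 0.2338], [0.4223, 0.1903], [0.3782, 0.3486]]
left edge yaw 0.27749416
[ 228  165   56   74 2810] [254.12135231 204.02846975]
[313 134  11 102 793] [317.90794451 182.73644388]
[286 127   9   8  59] [290.08474576 130.6440678 ]
module ((474.0004577636719, 268.6805725097656), (61.664039611816406, 92.90750122070312), 8.383273124694824) [[436.7252197265625, 310.1428527832031], [450.27056884765625, 218.22804260253906], [511.27569580078125, 227.21829223632812], [497.7303466796875, 319.13311767578125]]
button [[np.float64(260.11764705882354), np.float64(211.41176470588235)]] [[0.48528493 0.25399214 0.028     ]]
pin [[0.49191346 0.36565385 0.034     ]]
bar near/far-edge pts [[0.52427719 0.36655399 0.034     ]
 [0.53521223 0.37022722 0.034     ]
 [0.56152787 0.24396886 0.034     ]
 [0.57276845 0.24687795 0.034     ]]
```

```bash
python3 - <<'E'
from h import *
import pickle
D=pickle.load(open("d0.pkl","rb"));w=D["side"];d=pickle.load(open("w1.pkl","rb"))
for z in(.04,.08,.12,.16): print(z,"wrist handle ends",ray(d,np.array([[533,163],[606,160],[563,185]])/1.5,z)[:,:2].round(3).tolist(),"side handle top/bot",ray(w,np.array([[309,336],[309,374],[240,412]])/1.5,z)[:,:2].round(3).tolist())
E
python3 -m jog '[[2,-6,-25,-0.02],[4,-12,-50,-0.04],[6,-20,-75,-0.06],[8,-28,-100,-0.08],[10,-33,-125,-0.1],[10,-33,-150,-0.104],[10,-33,-165,-0.104],[10,-33,-165,-0.104]]' 1
python3 - <<'E'
from h import *
save(snap("side"),"s2.png",(180,60,360,300),2.4)
E
```

```text
0.04 wrist handle ends [[0.561, 0.41], [0.617, 0.426], [0.59, 0.399]] side handle top/bot [[0.636, 0.348], [0.556, 0.441], [0.575, 0.57]]
0.08 wrist handle ends [[0.549, 0.405], [0.598, 0.42], [0.575, 0.396]] side handle top/bot [[0.588, 0.4], [0.513, 0.486], [0.532, 0.605]]
0.12 wrist handle ends [[0.537, 0.4], [0.58, 0.413], [0.56, 0.392]] side handle top/bot [[0.539, 0.452], [0.471, 0.53], [0.488, 0.639]]
0.16 wrist handle ends [[0.524, 0.395], [0.562, 0.407], [0.544, 0.388]] side handle top/bot [[0.49, 0.504], [0.429, 0.575], [0.444, 0.673]]
time: 2.2
position: [0.4746, 0.2661, 0.0863]
tool_rot: [-2.054, -2.376, 0.004]
ft_force: [0.7, 0.2, -0.0]
grip_width: 1.002
```

View pics/s2.png

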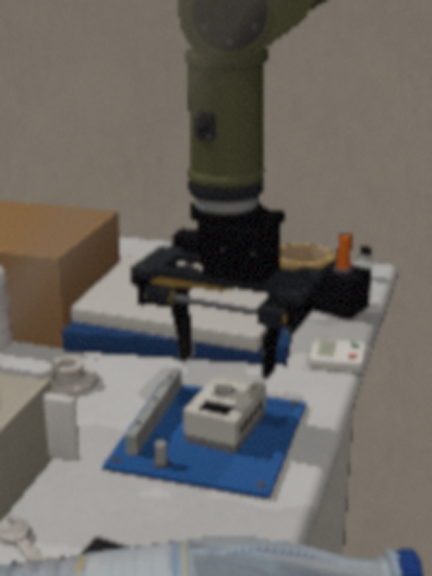

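The gripper sits above the module as planned. The instrument handle at (62,425) in the crop tops out near z≈0.08, below the gripper body. Next I'll descend and grip the top of the module, above stop height.

```bash
python3 -m jog '[[0,3,-12,0],[0,3,-24,0],[0,3,-36,0],[0,3,-48,0],[0,3,-48,0],[0,3,-48,0],[0,3,-48,0],[0,3,-48,0]]' 1; python3 -m jog '[[0,0,0,0],[0,0,0,0],[0,0,0,0],[0,0,0,0],[0,0,0,0],[0,0,0,0],[0,0,0,0],[0,0,0,0]]' -1 15
```

```text
time: 3.25
position: [0.4753, 0.2701, 0.04]
tool_rot: [2.053, 2.377, 0.001]
ft_force: [-0.1, -0.8, -0.7]
grip_width: 1.001
time: 4.25
position: [0.4748, 0.2699, 0.0396]
tool_rot: [-2.053, -2.377, 0.001]
ft_force: [-1.5, -1.7, 1.5]
grip_width: 0.684
```

```bash
python3 -m jog '[[4,5,0,0.02],[8,10,0,0.04],[12,15,0,0.06],[16,20,0,0.08],[20,25,0,0.11],[24,31,0,0.139],[28,36,0,0.139],[28,36,0,0.139]]' -1 15; python3 - <<'E'
from h import *
import pickle
d=snap("wrist");pickle.dump(d,open("w3.pkl","wb"));save(d,"w3.png",(60,20,460,250),2);save(snap("side"),"s3.png",(210,190,330,290),4)
E
```

```text
time: 5.25
position: [0.5038, 0.3072, 0.0397]
tool_rot: [1.883, 2.515, 0.004]
ft_force: [-0.5, 0.8, -0.4]
grip_width: 0.685
```

View pics/w3.png

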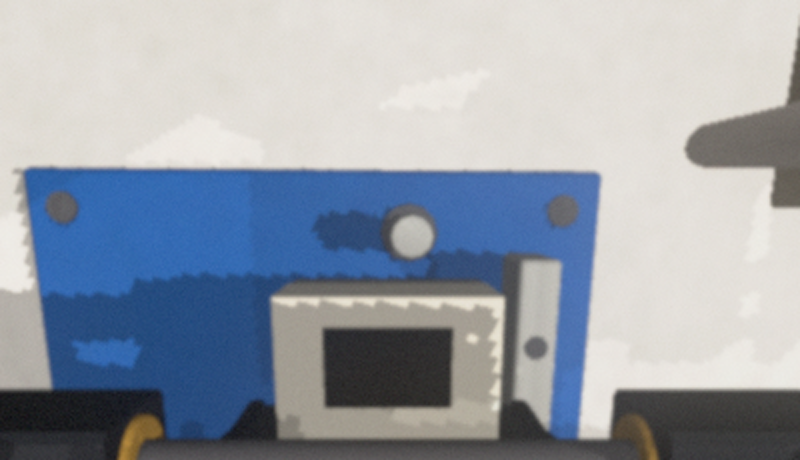

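The module is held and nearly parallel to the jig. In the crop the pin top is at (411,236), the lid's left edge at y≈297, its right edge at x≈505, and the bar's top near edge at x≈520.

```bash
python3 - <<'E'
from h import *
import pickle
d=pickle.load(open("w3.pkl","rb"))
f=lambda p,z: ray(d,np.array(p)/2.+[60,20],z)[:,:2]
pin=f([[411,236]],.034);le=f([[272,296],[504,296]],.048);bar=f([[521,260],[514,400]],.034);bot=f([[25,169],[600,174]],.008);ri=f([[504,300],[500,435]],.048)
for n,e in(("lid left",le),("jig left",bot)):
    v=e[1]-e[0];print(n,np.arctan2(v[1],v[0]),np.linalg.norm(v))
for n,e in(("bar",bar),("lid right",ri)):
    v=e[0]-e[1];print(n,np.arctan2(-v[0],v[1]))
v=bot[1]-bot[0];y=np.arctan2(v[1],v[0])
X=np.array([np.cos(y),np.sin(y)]);Y=np.array([-X[1],X[0]])
print("gap y",(pin-le)@Y-.006,"gap x",(bar-ri)@X, "pin from jig corner mid",(pin-bot.mean(0))@X,(pin-bot.mean(0))@Y)
E
```

```text
lid left 0.28562709966321037 0.05905041382351735
jig left 0.27784189356346073 0.1758641060851624
bar 0.2887518698778333
lid right 0.3030046095189369
gap y [0.00856439 0.00810468] gap x [0.00685468 0.00637066] pin from jig corner mid [0.02919573] [-0.01780988]
```

```bash
python3 -m jog '[[2,0.6,0,0],[4,1.1,0,0],[5.8,1.7,0,0],[6.7,2,0,0],[7.7,2.3,0,0],[8.2,2.4,0,0],[8.2,2.4,0,0],[8.2,2.4,0,0]]' -1 15;  python3 -m jog '[[-0.6,2,0,0],[-1.2,4,0,0],[-1.7,5.8,0,0],[-2,6.7,0,0],[-2.3,7.7,0,0],[-2.6,8.7,0,0],[-2.9,9.8,0,0],[-2.9,9.8,0,0]]'; python3 - <<'E'
from h import *
import pickle
d=snap("wrist");pickle.dump(d,open("w4.pkl","wb"));save(d,"w4.png",(60,20,460,250),2)
E
```

```text
time: 6.35
position: [0.5099, 0.3079, 0.0396]
tool_rot: [-1.883, -2.513, 0.004]
ft_force: [-7.2, -2.1, 5.5]
grip_width: 0.686
time: 7.35
position: [0.5093, 0.3105, 0.0395]
tool_rot: [1.885, 2.507, -0.015]
ft_force: [-4.4, -13.9, 11.3]
grip_width: 0.69
```

View pics/w4.png

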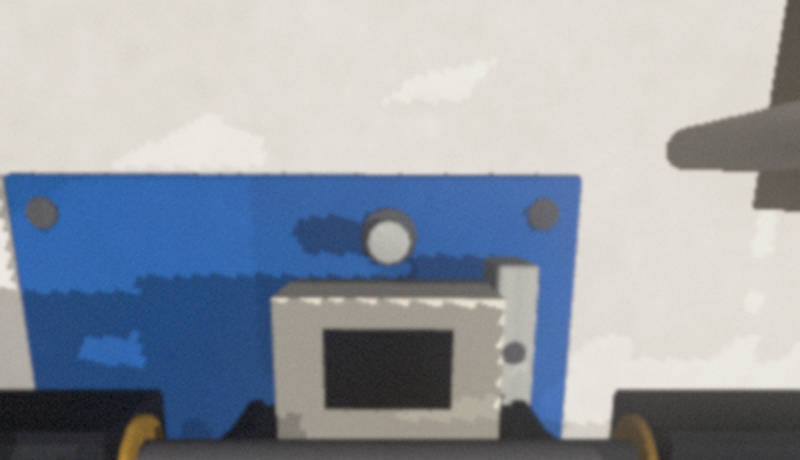

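The bar contact is made, but about 6 mm of y gap remains and the module drags with Fz≈11 N. I'll ease the downward and x preload, then keep going in y.

```bash
python3 -m jog '[[-1,-0.3,1,0],[-1.5,-0.4,2,0],[-1.5,-0.4,3,0],[-1.5,-0.4,3,0],[-1.5,-0.4,3,0],[-1.5,-0.4,3,0],[-1.5,-0.4,3,0],[-1.5,-0.4,3,0]]' -1 15; python3 - <<'E'
from h import *
import pickle
d=snap("wrist");pickle.dump(d,open("w5.pkl","wb"));
g=cv2.cvtColor(d["image"],cv2.COLOR_RGB2GRAY)
print("col thru pin x=254",g[130:180,254].tolist()); s=get_state();print(s["position"],s["ft_force"])
E
```

```text
time: 8.4
position: [0.507, 0.3174, 0.0426]
tool_rot: [1.883, 2.514, -0.0]
ft_force: [1.0, -2.2, -5.1]
grip_width: 0.684
col thru pin x=254 [95, 93, 93, 95, 97, 95, 91, 96, 96, 94, 93, 84, 90, 116, 152, 175, 177, 179, 183, 181, 180, 177, 173, 174, 172, 174, 171, 172, 170, 170, 166, 163, 151, 128, 109, 97, 103, 112, 149, 180, 178, 162, 150, 153, 150, 151, 150, 150, 151, 149]
[0.50701839 0.31745701 0.04255191] [ 0.83616494 -3.15463415 -4.73199995]
```

```bash
python3 - <<'E'
from h import *
import pickle
d=pickle.load(open("w5.pkl","rb"))
for z in(.048,.051):
    a=ray(d,[[254,163]],.034);b=ray(d,[[254,168.]],z);print((a-b)@[-.281,.96,0])
E
python3 -m jog '[[0.3,0.1,-1,0],[0.6,0.2,-2,0],[0.9,0.2,-2.5,0],[1,0.3,-2.5,0],[0.7,1.3,-2.5,0],[0.4,2.3,-2.5,0],[0.4,2.3,-2.5,0],[0.4,2.3,-2.5,0]]' -1 15; python3 - <<'E'
from h import *
import pickle
d=snap("wrist");pickle.dump(d,open("w5.pkl","wb"));save(d,"w5.png",(60,20,460,250),2)
E
```

```text
[0.00069483]
[0.00023578]
time: 9.45
position: [0.5073, 0.3175, 0.0403]
tool_rot: [1.884, 2.512, -0.006]
ft_force: [-0.6, -8.4, 2.7]
grip_width: 0.687
```

View pics/w5.png

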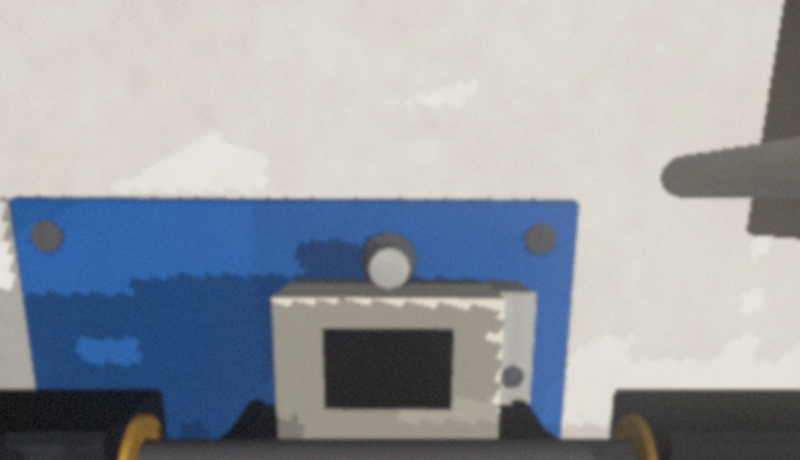

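The pin is now touching (Fy −8 N with no motion), and the pin edge meets the lid edge at (390,290). One last x push, then I'll relax and release.

```bash
python3 -m jog '[[1,0.3,0.5,0],[2,0.6,0.5,0],[3,0.9,0.5,0],[4,1.2,0.5,0],[4,1.2,0.5,0],[3,0.9,0.5,0],[2.2,-0.5,0.5,0],[2.2,-0.5,0.5,0]]' -1 15; python3 -m jog '[[0,0,0,0],[0,0,0,0],[0,0,0,0],[0,0,0,0],[0,0,20,0],[0,0,50,0],[0,0,90,0],[0,0,130,0]]' 1; python3 -m jog '[[5,-20,30,0],[-10,-50,60,0],[-25,-60,60,0],[-25,-60,60,0],[-25,-60,60,0],[-25,-60,60,0],[-25,-60,60,0],[-25,-60,60,0]]' 1
python3 - <<'E'
from h import *
import pickle
d=snap("wrist");pickle.dump(d,open("w6.pkl","wb"));save(d,"w6.png",(100,20,460,260),2.2)
E
```

```text
time: 10.5
position: [0.5073, 0.3175, 0.0401]
tool_rot: [-1.883, -2.513, 0.009]
ft_force: [-3.9, -7.0, 0.9]
grip_width: 0.69
time: 11.5
position: [0.5096, 0.3199, 0.1735]
tool_rot: [1.883, 2.514, 0.003]
ft_force: [-0.4, 0.9, 0.9]
grip_width: 0.997
time: 12.5
position: [0.4844, 0.2598, 0.2303]
tool_rot: [-1.883, -2.514, 0.001]
ft_force: [0.4, 0.9, 0.3]
grip_width: 0.999
```

View pics/w6.png

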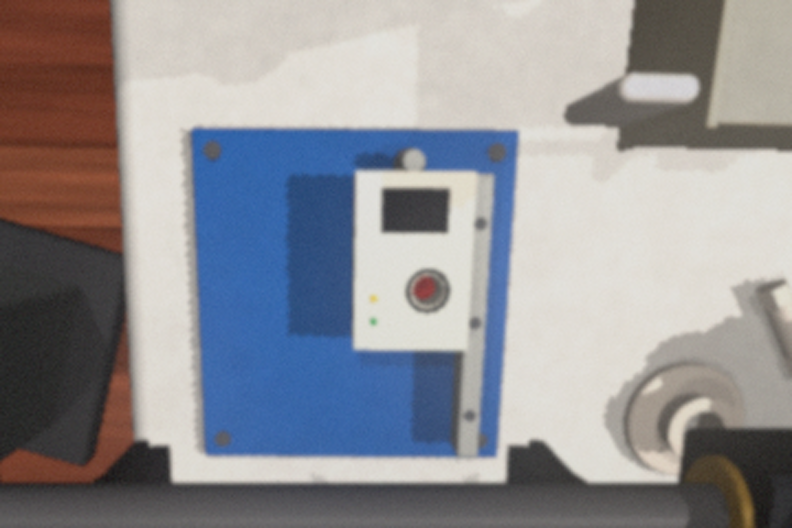

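The module is flush. The pin at (412,160) touches the lid's left edge, the right edge lies along the bar, and the hole with the red button is at (428,290) in crop pixels. Now the numbers.

```bash
cat > m.py <<'E'
from h import *
import pickle,sys
d=pickle.load(open(sys.argv[1],"rb"))
im=d["image"];hsv=cv2.cvtColor(im,cv2.COLOR_RGB2HSV)
b,h=measure(d);m=np.zeros(b.shape,np.uint8);cv2.fillConvexPoly(m,h,1)
J=ray(d,h[:,0],.008)[:,:2];r=cv2.minAreaRect(np.float32(J*1000));print("jig",r)
f=lambda p,z: ray(d,np.array(p)/2.2+[100,20],z)[:,:2]
jc=f([[191,128],[518,131],[497,455],[205,454]],.008);o=jc.mean(0)
v=jc[1]-jc[0]+jc[2]-jc[3];u=jc[0]-jc[3]+jc[1]-jc[2];print("jig o",o,"yaw",np.arctan2(v[1],v[0]),np.arctan2(-u[0],u[1]))
mc=f([[354,170],[477,171],[464,351],[353,350]],.048);c=mc.mean(0)
v2=mc[1]-mc[0]+mc[2]-mc[3];u2=mc[0]-mc[3]+mc[1]-mc[2];ym=np.arctan2(-u2[0],u2[1]);print("mod",c,np.arctan2(v2[1],v2[0]),ym,[np.linalg.norm(x)/2 for x in(v2,u2)])
y=np.arctan2(-u[0],u[1]);Rm=np.array([[np.cos(y),-np.sin(y)],[np.sin(y),np.cos(y)]]);print("mod in jig",(c-o)@Rm)
print("hole from module",c+Rm@[.008,-.014],"from ring",f([[428,290]],.048))
red=(cv2.inRange(hsv,(0,110,60),(8,255,255))|cv2.inRange(hsv,(172,110,60),(180,255,255)))
ys,xs=np.nonzero(red[130:175,270:320]);print("button",ray(d,[[xs.mean()+270,ys.mean()+130]],.028),len(xs))
E
python3 m.py w6.pkl
python3 - <<'E'
from h import *
import pickle
D=pickle.load(open("d0.pkl","rb"));s=D["scene"];w=D["side"]
for n,d in(("scene",s),("side",w)):
    hsv=cv2.cvtColor(d["image"],cv2.COLOR_RGB2HSV);o=cv2.inRange(hsv,(3,150,90),(14,255,255))
    c=proj(d,[[.51,-.11,.09]])[0].astype(int);x0,y0=c-20
    ys,xs=np.nonzero(o[y0:y0+40,x0:x0+40]);print(n,c,len(xs),xs.min()+x0,xs.max()+x0,ys.min()+y0,ys.max()+y0)
    q=[[xs.mean()+x0,ys.mean()+y0]];print(ray(d,q,.089))
E
```

```text
jig ((485.70062255859375, 281.93035888671875), (175.74342346191406, 185.56153869628906), 15.907225608825684)
jig o [0.48662173 0.28204895] yaw 0.27975459125368385 0.2803186920185031
mod [0.50779395 0.31331604] 0.2774522062065782 0.2732325173032983 [np.float64(0.05950170612750119), np.float64(0.09020167457056676)]
mod in jig [0.02899622 0.02418911]
hole from module [0.51935496 0.30207579] from ring [[0.51988348 0.30282249]]
button [[0.52050047 0.30239004 0.028     ]] 52
scene [313 229] 7 311 316 226 228
[[ 0.5193526  -0.10519991  0.089     ]]
side [322 163] 66 320 325 158 171
[[ 0.50699169 -0.10328738  0.089     ]]
```

The module sits at (29.0, 24.2) mm in the jig frame, nominal (30, 25). Three estimates put the hole at about (0.520, 0.3025). Now to the stand.

```bash
python3 -m jog '[[5,-45,5,-0.04],[10,-95,10,-0.08],[14,-145,10,-0.12],[18,-195,10,-0.16],[22,-245,10,-0.2],[26,-295,10,-0.24],[26,-345,10,-0.28],[26,-345,10,-0.28]]' 1
python3 - <<'E'
from h import *
import pickle
d=snap("wrist");pickle.dump(d,open("w7.pkl","wb"));save(d,"w7.png",(120,60,400,260),2.5);print(proj(d,[[.51,-.108,.06]]),d["position"])
E
```

```text
time: 13.55
position: [0.5099, -0.0906, 0.2405]
tool_rot: [2.225, 2.217, -0.002]
ft_force: [0.7, 1.3, -0.1]
grip_width: 1.002
[[253.80803332 193.70255149]] [ 0.50974214 -0.02532726  0.40104909]
```

View pics/w7.png

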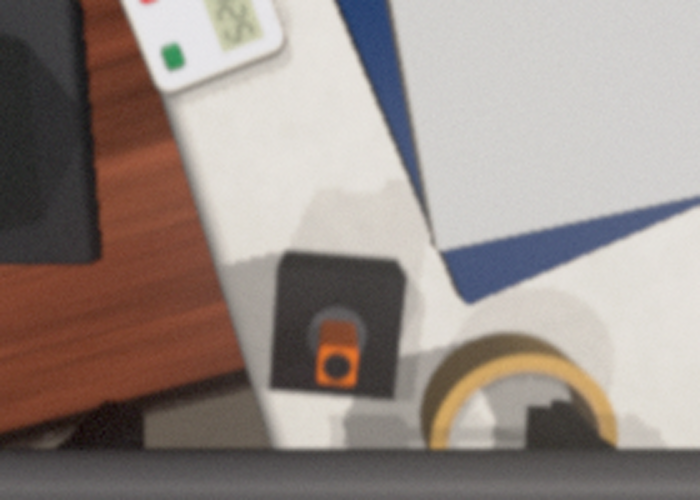

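This is the stand meant: a large 60 mm block at crop (340,325) with the orange handle top at (337,366). The smaller black block near (0.82,-0.16) has no stylus. Next I measure the handle and check the height of the white-lidded box.

```bash
python3 - <<'E'
from h import *
import pickle
d=pickle.load(open("w7.pkl","rb"));D=pickle.load(open("d0.pkl","rb"));s=D["scene"]
f=lambda p,z: ray(d,np.array(p)/2.5+[120,60],z)
hsv=cv2.cvtColor(d["image"],cv2.COLOR_RGB2HSV);o=cv2.inRange(hsv,(3,150,180),(16,255,255))
ys,xs=np.nonzero(o[180:225,235:275]);P=np.c_[xs+235,ys+180];hl=cv2.convexHull(P.astype(np.int32))[:,0]
W=ray(d,hl,.114)[:,:2]*1000;print("handle top",cv2.minAreaRect(np.float32(W)))
print("mid by eye",f([[337,366]],.114))
c=f([[286,254],[404,265],[393,398],[270,387]],.06)[:,:2];print("stand",c.mean(0),[np.linalg.norm(c[i]-c[i-1]) for i in range(4)],"yaw",[np.arctan2(*(a)[::-1]) for a in(c[1]-c[0],c[2]-c[3])])
for z in(.03,.06,.09,.12): print(z,f([[437,247]],z)[0,:2],ray(s,[[464/1.5,333/1.5]],z)[0,:2])
E
```

```text
handle top ((510.7481689453125, -106.9422836303711), (14.52176284790039, 14.155967712402344), 84.05596160888672)
mid by eye [[ 0.51090573 -0.10784758  0.114     ]]
stand [ 0.51172538 -0.10475936] [np.float64(0.06374080976312875), np.float64(0.053869170376360055), np.float64(0.06374539660968671), np.float64(0.058641632012519575)] yaw [np.float64(-0.09632585042320387), np.float64(-0.09670750763419357)]
0.03 [ 0.56060498 -0.07122008] [ 0.56953806 -0.07260982]
0.06 [ 0.55649263 -0.06750956] [ 0.54926004 -0.07948582]
0.09 [ 0.55238027 -0.06379904] [ 0.52898201 -0.08636181]
0.12 [ 0.54826792 -0.06008852] [ 0.50870398 -0.09323781]
```

```bash
python3 -m jog '[[1,-8,-20,-0.03],[1,-16,-45,-0.06],[1,-16.5,-75,-0.1],[1,-16.5,-105,-0.1],[1,-16.5,-135,-0.1],[1,-16.5,-155,-0.1],[1,-16.5,-165,-0.1],[1,-16.5,-165,-0.1]]' 1;  python3 -m jog '[[0,0,0,0],[0,0,0,0],[0,0,0,0],[0,0,0,0],[0,0,0,0],[0,0,0,0],[0,0,0,0],[0,0,0,0]]' -1 35
```

```text
time: 14.6
position: [0.5113, -0.1009, 0.0753]
tool_rot: [-2.322, -2.115, 0.001]
ft_force: [-0.7, -0.2, 0.4]
grip_width: 0.999
time: 15.6
position: [0.5114, -0.1019, 0.0755]
tool_rot: [-2.324, -2.114, 0.0]
ft_force: [-0.7, 1.1, -0.7]
grip_width: 0.18
```

The grip width of 15.7 mm confirms the handle, but the TCP is about 5 mm off in y from the measured handle. I'll re-centre.

```bash
python3 -m jog '[[0,0,0,0],[0,0,0,0],[0,-5,0,0],[0,-5,0,0],[0,-5,0,0],[0,-5,0,0],[0,-5,0,0],[0,-5,0,0]]' 0 35;  python3 -m jog '[[0,0,0,0],[0,0,0,0],[0,0,0,0],[0,0,0,0],[0,0,0,0],[0,0,0,0],[0,0,0,0],[0,0,0,0]]' -1 35; python3 -m jog '[[0,0,10,0],[0,0,25,0],[0,0,40,0],[0,0,60,0],[0,0,80,0],[0,0,100,0],[0,0,120,0],[0,0,120,0]]' -1 35
python3 - <<'E'
from h import *
save(snap("scene"),"sc8.png",(230,100,400,280),2);save(snap("side"),"s8.png",(250,60,400,260),2)
import cv2,numpy as np
a=cv2.imread("pics/sc8.png");b=cv2.imread("pics/s8.png");h=max(a.shape[0],b.shape[0])
p=lambda i:cv2.copyMakeBorder(i,0,h-i.shape[0],0,0,0)
cv2.imwrite("pics/c8.png",np.hstack([p(a),p(b)]))
E
```

```text
time: 16.6
position: [0.5114, -0.1068, 0.0756]
tool_rot: [2.324, 2.114, -0.0]
ft_force: [-1.0, -0.1, 0.4]
grip_width: 0.497
time: 17.6
position: [0.5114, -0.1069, 0.0756]
tool_rot: [2.324, 2.113, -0.0]
ft_force: [0.1, -0.0, -0.3]
grip_width: 0.183
time: 18.6
position: [0.5128, -0.1072, 0.1982]
tool_rot: [2.322, 2.111, 0.005]
ft_force: [0.4, -0.3, -0.6]
grip_width: 0.177
```

View pics/c8.png

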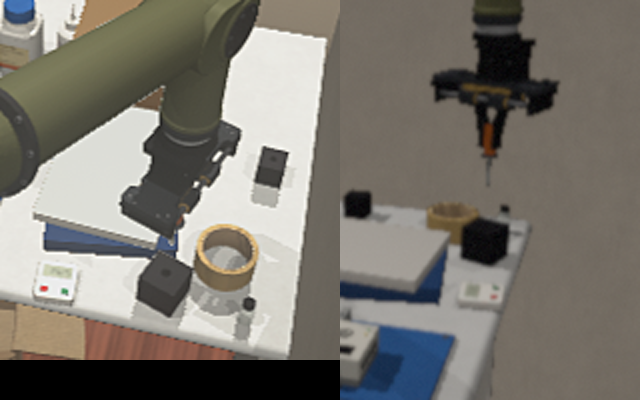

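The stylus is out of the stand, with its tip at (488,184) in the right half of the crop. I'll carry it over the module and check the tip in the cameras there.

Target TCP is (0.520, 0.3025), from (0.5128, -0.107), staying high.

```bash
python3 -m jog '[[0,30,0,0.02],[0,80,0,0.04],[0,130,0,0.06],[0,180,0,0.08],[0,230,0,0.1],[0,280,0,0.1],[0,330,0,0.1],[0,360,0,0.1]]' -1 35; python3 -m jog '[[4,30,-20,0],[8,49,-40,0],[8,49,-55,0],[8,49,-55,0],[8,49,-55,0],[8,49,-55,0],[8,49,-55,0],[8,49,-55,0]]' -1 35
python3 - <<'E'
from h import *
import pickle
s=get_state();D={n:snap(n) for n in("scene","side","wrist")};D["p"]=s["position"];pickle.dump(D,open("d9.pkl","wb"))
print(s["position"],R.from_rotvec(s["tool_rot"]).as_matrix()[:,2])
tip=s["position"]-[0,0,.0655]
for n in("scene","side","wrist"):print(n,proj(D[n],[tip,tip+[0,0,.04],[.52,.3025,.048]]).round(1).tolist())
c=proj(D["side"],[tip])[0].astype(int);a=D["side"]["image"][c[1]-50:c[1]+50,c[0]-50:c[0]+50]
e=proj(D["scene"],[tip])[0].astype(int);b=D["scene"]["image"][max(e[1]-50,0):e[1]+50,max(e[0]-50,0):e[0]+50]
w=D["wrist"]["image"][100:300,130:330]
r=lambda i:cv2.resize(i,(390,390),interpolation=cv2.INTER_CUBIC)
print(c,e);cv2.imwrite("pics/c9.png",cv2.cvtColor(np.hstack([r(a),r(w)]),cv2.COLOR_RGB2BGR))
E
```

```text
time: 19.7
position: [0.51, 0.256, 0.1943]
tool_rot: [-2.211, -2.229, 0.002]
ft_force: [0.3, -0.8, -0.7]
grip_width: 0.18
time: 20.7
position: [0.5196, 0.302, 0.141]
tool_rot: [2.216, 2.226, 0.001]
ft_force: [0.3, -1.0, -0.6]
grip_width: 0.181
[0.5196263  0.30200021 0.14100948] [ 7.19558172e-04  2.19466828e-04 -9.99999717e-01]
scene [[198.1, 177.9], [196.9, 169.7], [198.7, 183.2]]
side [[251.1, 216.6], [250.7, 202.7], [251.1, 225.9]]
wrist [[253.9, 207.2], [254.1, 224.2], [254.3, 197.8]]
[251 216] [198 177]
```

View pics/c9.png

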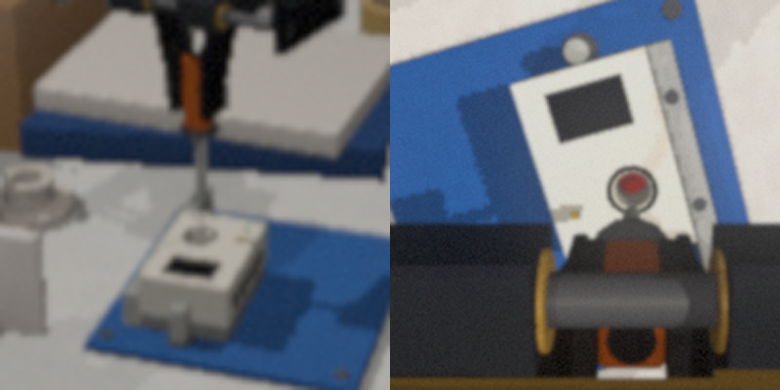

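Tip and hole line up in x in the wrist view (both x≈632). In y I'll check the tip's upper end against the ring using pixel profiles.

```bash
python3 - <<'E'
from h import *
import pickle
D=pickle.load(open("d9.pkl","rb"));d=D["wrist"];im=d["image"].astype(int);p=D["p"]
for x in(252,254,256):print(x,[ (r,*im[r,x]) for r in range(182,222,1)] if x==254 else "")
g=im.mean(2).astype(int)
for r in (192,196,204,206,208,210,212,214):print(r,g[r,240:270].tolist())
tip=p-[0,0,.0655];print(proj(d,[tip+[0,.0035,0],tip-[0,.0035,0],tip+[.0035,0,0],tip-[.0035,0,0],[.52,.3025+.008,.048],[.52,.3025-.008,.048],[.52,.3025,.028]]).round(1).tolist())
s=D["side"]["image"].astype(int).mean(2).astype(int)
for r in range(206,224,2):print(r,s[r,240:266].tolist())
E
```

```text
252 
254 [(182, np.int64(219), np.int64(218), np.int64(206)), (183, np.int64(209), np.int64(206), np.int64(195)), (184, np.int64(184), np.int64(181), np.int64(172)), (185, np.int64(131), np.int64(130), np.int64(125)), (186, np.int64(103), np.int64(100), np.int64(97)), (187, np.int64(129), np.int64(116), np.int64(109)), (188, np.int64(136), np.int64(108), np.int64(101)), (189, np.int64(130), np.int64(86), np.int64(81)), (190, np.int64(120), np.int64(70), np.int64(63)), (191, np.int64(117), np.int64(60), np.int64(58)), (192, np.int64(124), np.int64(64), np.int64(61)), (193, np.int64(131), np.int64(61), np.int64(57)), (194, np.int64(137), np.int64(62), np.int64(57)), (195, np.int64(137), np.int64(61), np.int64(59)), (196, np.int64(138), np.int64(64), np.int64(60)), (197, np.int64(136), np.int64(61), np.int64(58)), (198, np.int64(127), np.int64(68), np.int64(66)), (199, np.int64(113), np.int64(86), np.int64(81)), (200, np.int64(102), np.int64(93), np.int64(87)), (201, np.int64(102), np.int64(97), np.int64(91)), (202, np.int64(102), np.int64(99), np.int64(94)), (203, np.int64(106), np.int
[... 2651 characters left out ...]
147, 149, 149, 149, 154, 164, 168]
214 [149, 149, 149, 148, 149, 148, 147, 147, 147, 146, 136, 114, 93, 93, 109, 124, 142, 146, 148, 148, 150, 150, 150, 151, 155, 157]
216 [149, 149, 149, 149, 149, 148, 148, 147, 145, 135, 114, 96, 88, 81, 83, 112, 140, 148, 148, 147, 148, 149, 150, 149, 149, 150]
218 [154, 151, 150, 149, 149, 149, 145, 138, 130, 124, 114, 104, 86, 70, 72, 102, 137, 147, 148, 149, 149, 148, 147, 148, 149, 150]
220 [151, 150, 150, 150, 147, 137, 131, 141, 152, 150, 142, 135, 122, 118, 113, 111, 122, 132, 134, 132, 131, 131, 135, 136, 142, 144]
222 [150, 150, 148, 145, 136, 135, 152, 167, 171, 170, 164, 157, 152, 156, 164, 164, 165, 167, 168, 165, 161, 157, 155, 151, 143, 137]
```

Tip and hole agree within about 1 mm: the hole's ring centre is at row 196.8 against 197.8 predicted, and the tip is where the model puts it. I'll correct y by +1 mm and enter the hole.

```bash
python3 -m jog '[[0,1,-6,0],[0,1,-12,0],[0,1,-18,0],[0,1,-24,0],[0,1,-30,0],[0,1,-36,0],[0,1,-41,0],[0,1,-41,0]]' -1 35; python3 -m jog '[[0,0,-3,0],[0,0,-6,0],[0,0,-8,0],[0,0,-9,0],[0,0,-10,0],[0,0,-11,0],[0,0,-11,0],[0,0,-11,0]]' -1 35
```

```text
time: 21.85
position: [0.5191, 0.3029, 0.0991]
tool_rot: [-2.216, -2.227, 0.001]
ft_force: [0.5, 0.4, -0.4]
grip_width: 0.182
time: 22.85
position: [0.5196, 0.3032, 0.0889]
tool_rot: [2.216, 2.227, 0.001]
ft_force: [-1.7, -0.2, 4.4]
grip_width: 0.181
```

```bash
python3 -m jog '[[0,0,-1,0],[0,0,-2,0],[0,0,-3,0],[0,0,-3.5,0],[0,0,-3.5,0],[0,0,-3.5,0],[0,0,-3.5,0],[0,0,-3.5,0]]' -1 35
```

```text
time: 23.85
position: [0.5199, 0.3035, 0.088]
tool_rot: [2.215, 2.226, 0.002]
ft_force: [-4.5, -2.5, 17.8]
grip_width: 0.182
```

The hard stop is reached: Fz rose steeply from 4.4 to 17.8 N over 0.9 mm. One final look at the module and stops.

```bash
python3 -m jog '[[0,0,0.8,0],[0,0,0.8,0],[0,0,0.8,0],[0,0,0.8,0],[0,0,0.8,0],[0,0,0.8,0],[0,0,0.8,0],[0,0,0.8,0]]' -1 35; python3 - <<'E'
from h import *
d=snap("wrist");s=snap("side")
r=lambda i:cv2.resize(i,(390,390),interpolation=cv2.INTER_CUBIC)
cv2.imwrite("pics/c10.png",cv2.cvtColor(np.hstack([r(s["image"][175:275,205:305]),r(d["image"][50:220,130:300])]),cv2.COLOR_RGB2BGR))
E
```

```text
time: 24.85
position: [0.5198, 0.3034, 0.0882]
tool_rot: [2.215, 2.227, 0.002]
ft_force: [-3.7, -2.4, 14.0]
grip_width: 0.178
```

```bash
python3 - <<'E'
from h import *
d=snap("wrist");p=get_state();print(p["position"],p["ft_force"])
# flush prediction from jig pose measured in w6
y=.28;X=np.array([np.cos(y),np.sin(y)]);Y=np.array([-X[1],X[0]]);o=np.array([.4866,.2820])
im=d["image"].astype(float);g=im[:,:,0]  # red channel: lid bright, bed dark
def edge(c,dr,z):
    t=np.arange(-.012,.012,.0005);P=np.array([[*(c+k*dr),z] for k in t]);q=proj(d,P)
    v=cv2.remap(np.float32(g),np.float32(q[:,:1]),np.float32(q[:,1:]),cv2.INTER_LINEAR).ravel()
    dv=np.diff(cv2.GaussianBlur(v[:,None],(1,7),0).ravel());i=np.argmax(abs(dv));return round(1000*t[i],1),round(float(dv[i]),1)
for n,a in(("left edge",[(x,70) for x in(5,12,18,48,55)]),("near edge",[(0,yy) for yy in(30,45,55,62)])):
    for x,yy in a: print(n,x,yy,edge(o+X*x/1e3+Y*yy/1e3, Y if n[0]=="l" else X,.048))
E
```

```text
[0.51981929 0.30340022 0.08814572] [-3.18504444 -2.4021246  13.41192587]
left edge 5 70 (np.float64(0.0), -33.0)
left edge 12 70 (np.float64(0.0), -33.4)
left edge 18 70 (np.float64(0.0), -33.1)
left edge 48 70 (np.float64(0.0), -31.1)
left edge 55 70 (np.float64(-0.5), -31.0)
near edge 0 30 (np.float64(-0.5), 31.0)
near edge 0 45 (np.float64(-0.5), 31.8)
near edge 0 55 (np.float64(-0.5), 31.5)
near edge 0 62 (np.float64(-0.5), 32.6)
```

The module's edges lie within 0.5 mm of the flush position and its yaw is right. The button is on its stop at about 13 N. I'm handing in.

```bash
python3 -c "
from bench import *
print(close_job()); s=get_state(); print(s['time'],s['position'],s['ft_force'],s['grip_width'])"
```

```text
the job is handed in; nothing more can be done
None
the job is handed in; nothing more can be done
```

I slid the module along the bed against the far bar and left pin. I then drew the stylus from the larger stand and pressed the reset button through the lid hole. The job was handed in at about 25 s of the 64 s allowed, with the button still held down and the stylus still gripped.

**Last checks:**
- **Module:** its left and near lid edges measured within 0.5 mm of the flush position, with yaw parallel to the jig.
- **Button:** the stylus tip is about 25 mm below the hole's mouth. The upward force is about 13 N, and it rose steeply near the end, which indicates the hard stop.
- **Grip:** the width reading stayed at about 15.5 mm at 35 N, so the stylus is still held.

**Disagreed or failed:**
- **First push towards the pin:** it dragged with about 11 N downward force and stopped roughly 6 mm short. I eased the preload and pushed again.
- **First grip on the stylus:** it was about 5 mm off centre, so I re-gripped before lifting it.
- **Final picture:** it could not be viewed because the 12-picture limit was used up, so the last module check was done numerically from the wrist image.
- **Bystanders:** I did not measure them again at the end. No move went near them.

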